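# Hang a parts bin on the slotted rail and close up the row

### The arm

A 6-joint arm with a two-finger parallel gripper is mounted at the origin on the work surface. World frame = base frame: x ahead of the robot, y to its left, z up, the work surface at z = 0. Lengths are in mm, angles in rad, forces in N, time in s.
With the tool pointing down it reaches from about 350 to 875 mm from the base axis. Payload 4.2 kg.
Tool frame: the origin (TCP) lies on the mounting face of the last link; the fingertips stand 173 mm ahead of it and the grasp point (between the pads) lies 155 mm ahead of it; z points along the fingers, y is the direction in which the jaws open and shut (so a half turn about z gives the same grasp; the last joint's range is limited). The gripper opens to 85 mm and grips with 20 to 120 N. Pads are 22 mm wide; open, the fingers measure 114 mm over their backs; the gripper's body (76 mm by 85 mm) begins 54 mm behind the grasp point. The pads swing forward as they close: fully open they stand 13 mm farther back than shut.
Start: joints at [-1.044, 0.385, 0.008, 0, -1.194, -0.259], TCP at [165.398, -602.697, 404.712] pointing down, gripper open.
Joint ranges: [-3.14, 3.14], [-1.21, 2.06], [-1.07, 1.41], [-3.16, 2.05], [-2.99, -0.16], [-3.1, 3.1]. Speed limits (rad/s): [2.79, 2.79, 3.14, 3.14, 3.14, 3.14].

### API

Orientations are given as a unit quaternion [x, y, z, w].
In Python, from bench import arm gives the robot as it stands. The module is installed in compiled form; this text tells all that it offers.
- The arm moves only by the tool play_rows, never from a script. Its argument "moves" is a list of rows, each a list of 3 entries, a list of its own where there are three numbers: the shift along the world's x, y, z in units of 30 cm (1.0 is 30 cm), then the turn about the world's z in units of 30 degrees (1.0 is 30 degrees), then the gripper's target within -1 to 1 (shut at 1, half-way at 0, fully open at -1). In form: [[[x, y, z], turn, jaw], ...]. A call has 1 to 12 rows; each row is the pose to reach, as a shift and turn from the pose measured when the call began; what a row does not reach only later rows make up. A row lasts 1/8 s, in which the tool goes at most 62.5 mm and 10.7 degrees, less where a joint would pass 70% of its speed; a pose out of reach is approached as far as the arm can. A call with a number of a shift or a turn outside -1 to 1 is refused whole. A call with a gripper value outside its range is refused whole. The fingers move at their own pace and stop on an object; the grip force is fixed at half the most. Time passes only in rows, so rows that repeat a pose let the fingers close. It gives the time, the measured TCP pose, the force and the opening at its end, in the units of the state.
- arm.read_state(): the state, without advancing time (a new reading comes with each control period).
- arm.get_image(name): name is "scene" or "top"; returns a dict with "pixels" (384x512x3 uint8, red, green, blue), "vfov" (degrees; the focal length in pixels is half the picture's height over the tangent of half this angle, whatever the lens; pixels are square), "cx", "cy" (the principal point, pixels), "xyz" and "rotation" of the camera in the world. Camera axes: x right, y up, looking along -z (the intrinsics and any distortion apply to the point x, -y, -z); pixel columns grow to the right and rows downward; lengths in mm; the calibration is good to about 2 mm. A picture is of the moment at which its call begins. There is no depth.
- arm.job_done(): hands the job in, once; it reports no verdict.
Trained networks look in a picture, given as the dict that the camera call returned (one of the last four; its "shot" number tells which), for a name from the list of things; names that differ only in an ending like _2 or _b are one class to them, and where a whole thing is asked for, a point or a joint stands for the part that bears it (a point fixed in the world has none). Each returns a list of dicts, best first, with "conf" (0 to 1); they miss things now and then, are a little off and sometimes report something else, mostly with a low value. They report only what shows in the picture. A call takes as long as a camera call. They do not tell look-alikes from the thing itself.
- arm.look_for(name, picture): "centre" ([x, y, z] in mm, in world coordinates, good to about 4 mm: the middle of the surface that is visible of it).
The state is a dict: "clock": time; "joints": joint angles; "joint_vel": joint speeds; "joint_efforts": joint torques, N m; "position": TCP position; "ee_rot": TCP orientation; "contact_force": force on the tool from outside, world axes, zero at the start; "wrist_torque": the same for the moment, N m; "gripper_width": finger opening in mm.
Only numpy, scipy, OpenCV 4.12 (cv2) and the standard library are available. Lean on these libraries where they do the work, as an engineer would, in place of code of your own. Each camera call takes 0.05 s, during which the arm holds its last target.

### The job

Hang the yellow parts bin on the bench rail by feeding its foot into the open end of the slot, then push it along so that it and the red bin close up into a tight row, bin against bin, with the red one against the blue end stop under the clear cover. Keep the bins level, do not touch the end stop or its clear cover with the robot, leave the bottle, jar and can where they stand, and leave both bins hanging free.

Things in the scene. Friction and masses are not known exactly. Their poses are not given: they have to be found in the camera images.
- rail: Fixed aluminium rail on two posts, 340 mm long (y; all sizes in mm), 42 wide (x), underside 60 and top 115 above the table. Origin: on the table under its middle; x to the back (away from the bins' side), y from the open end to the end stop, z up. Slot 14 wide along its top between lips 6 thick; channel below them 36 wide, 13 high. Foot plates 8 high, 50 long at y = -125 and +125.
- rail_entry (a point): Top edge of the rail's open end, the only way into the slot: middle of the slot, rail y = -170, height 115. Axes as the rail's.
- dock: Blue end stop, fixed on the rail, its place along it varies. Origin: on the table under the rail's centre line, in the plane of the stop face (it looks to -y); axes as the rail's. Block, mm: x -50 to 30, y 0 to 30, height 45 to 190. The bins come to rest against its face. Not to be touched by the robot.
- cover (a point): Clear plate with blue edges that reaches from the end stop's top back over the rail; the point is the middle of its underside, 190 above the table. 95 mm (x) by 125 (y, of which 95 before the stop face), 5 thick. Hung bins pass under it with 19 to spare; fingers round a tab do not. Not to be touched by the robot.
- yellow_tab (a point): Yellow parts bin, about 160 g, stands upright on the table. Site: centre of its grip tab (10 mm thick in x, 36 long in y, 50 high, free to grip from above), 126 above the underside. Axes: x to the foot's side, y the way it enters the rail, z up. Open bin x -60 to 0, y -30 to 30, 35 high; back plate x 0 to 5, y -30 to 30, from the underside up to the tab's lower edge.
- yellow_foot (a point): Centre of the yellow bin's steel foot: 29.5 mm in x and -43 in z from the tab's centre. Foot 28 mm (x) by 44 (y) by 6, with a smaller nose to y = +30. Neck above it 8 (x) by 44 (y), 9 high, up to a top plate 6 thick (x 0 to 36, y -30 to 30 from the tab). Hung: top plate rests on the rail, foot in the channel below the lips, neck in the slot.
- red_tab (a point): Red bin of the same make, point and axes placed alike; it hangs on the rail between open end and stop. A hung tab's centre is at rail x = -29.5 mm, height 146, axes along the rail's; play 3 sideways, 3 up; free, it leans up to 0.08 rad. Slides with light friction. Each bin is 60 long along the rail: closed up, the tabs' centres lie 30 (red) and 90 (yellow) before the stop face.
- flask_mid (a point): White bottle, 48 mm across, 130 high, standing in front of the rail; the point is half-way up. Leave it standing.
- jar_mid (a point): Amber jar with black lid, 54 mm across, 80 high, standing behind and beside the open end of the rail; the point is half-way up. Leave it standing.
- can_mid (a point): Green can, 50 mm across, 155 high, standing beside the yellow bin (on its -y side); the point is half-way up. Leave it standing.
Not all that is in view belongs to the job. Of the things that look like the part that bears red_tab, the smaller one is meant. Of the things that look like the part that bears yellow_tab, the larger one is meant.

How it is judged:
By the outcome, as a careful person would: the job done as asked, in the order asked, and still so for the second after the job is handed in, with the robot touching nothing.
It also fails if it takes over 67 s, if anything falls off the work surface, if the arm or the gripper's body presses on something with over 40 N, if the wrist force passes 120 N, or if a joint passes its speed limit or range.

## Working session

There is one attempt and no reset: what is moved stays moved. The work goes in short steps, Python scripts to look and compute and a tool call to move; the robot and the scene stay as the last step left them, time stands still between calls to the robot, and variables do not carry over. Pictures are saved under pics/ and viewed, and the job is handed in when it is done.

Besides the shell and the picture viewer there is one more tool, called after "Emit:" in YAML: its name, and indented under it one key for each argument. play_rows: Moves the arm, as the interface text tells. Shifts and turns lie within -1 to 1; 1 stands for 30 cm of shift or 30 degrees of turn. Its arguments: {"type":"object","properties":{"moves":{"type":"array"}},"required":["moves"]}

```bash
mkdir -p pics; cat > h.py <<'E'
import numpy as np, cv2
from bench import arm
def snap(name,tag):
    p=arm.get_image(name); cv2.imwrite(f"pics/{tag}.png",cv2.cvtColor(p["pixels"],cv2.COLOR_RGB2BGR)); return p
E
python3 - <<'E'
from h import *
s=arm.read_state(); print({k:np.round(v,3) for k,v in s.items()})
for n in ("scene","top"):
    p=snap(n,n+"0"); print(n,{k:(np.round(v,4).tolist() if not isinstance(v,(str,dict)) else v) for k,v in p.items() if k!="pixels"})
    for t in ("rail","rail_entry","dock","cover","yellow_tab","yellow_foot","red_tab","flask_mid","jar_mid","can_mid"):
        try: r=arm.look_for(t,p)
        except Exception as e: r=[]; print(t,e)
        print(t,[(np.round(d["centre"]).tolist(),round(d["conf"],2)) for d in r])
E
```

```text
{'clock': np.float64(0.0), 'joints': array([-1.044e+00,  3.860e-01,  7.000e-03, -1.000e-03, -1.194e+00,
       -2.590e-01]), 'joint_vel': array([ 0.   , -0.001,  0.001, -0.   , -0.001, -0.001]), 'joint_efforts': array([ 1.0000e-03, -3.9229e+01,  1.8840e+01,  4.1860e+00, -5.0000e-03,
       -0.0000e+00]), 'position': array([ 165.354, -602.513,  403.596]), 'ee_rot': array([-0.133,  0.991,  0.001, -0.   ]), 'contact_force': array([0.244, 0.291, 1.091]), 'wrist_torque': array([ 0.062,  0.002, -0.069]), 'gripper_width': np.float64(85.52)}
scene {'vfov': 49.384, 'cx': 253.7161, 'cy': 183.224, 'xyz': [1084.3345, 456.5659, 789.5644], 'rotation': [0.1615, 0.3873, 0.832, 0.3629], 'shot': 1}
rail [([591.0, 130.0, 94.0], 0.77)]
rail_entry [([591.0, 127.0, 92.0], 0.83)]
dock []
cover [([547.0, 240.0, 192.0], 0.71), ([592.0, 128.0, 93.0], 0.27)]
yellow_tab [([585.0, -302.0, 28.0], 0.88), ([484.0, -340.0, 95.0], 0.72)]
yellow_foot [([465.0, -258.0, 63.0], 0.83), ([588.0, -303.0, 29.0], 0.83)]
red_tab [([310.0, 128.0, 111.0], 0.91), ([551.0, 117.0, 118.0], 0.84)]
flask_mid [([471.0, 10.0, 70.0], 0.64)]
jar_mid []
can_mid [([482.0, -339.0, 93.0], 0.64)]
top {'vfov': 50.6383, 'cx': 254.0027, 'cy': 186.1229, 'xyz': [439.541, -99.6605, 1210.712], 'rotation': [0.0221, -0.0326, -0.7014, 0.7117], 'shot': 2}
rail [([589.0, 29.0, 115.0], 0.64)]
rail_entry [([595.0, 33.0, 114.0], 0.92)]
dock []
cover []
yellow_tab [([583.0, -296.0, 23.0], 0.85), ([450.0, -267.0, 37.0], 0.64)]
yellow_foot [([455.0, -268.0, 31.0], 0.94), ([582.0, -305.0, 28.0], 0.76)]
red_tab [([540.0, 106.0, 49.0], 0.77), ([315.0, 122.0, 128.0], 0.56)]
flask_mid [([453.0, -6.0, 85.0], 0.51)]
jar_mid [([714.0, -64.0, 79.0], 0.91)]
can_mid [([469.0, -348.0, 159.0], 0.63)]
```

View pics/scene0.png

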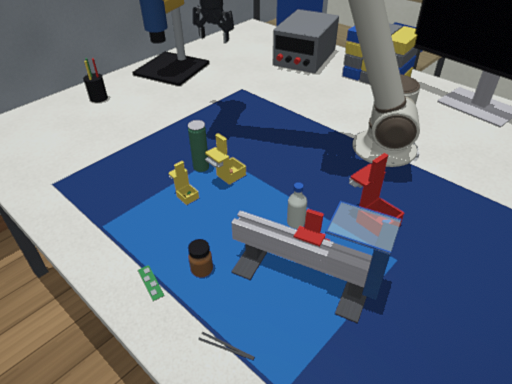

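View pics/top0.png

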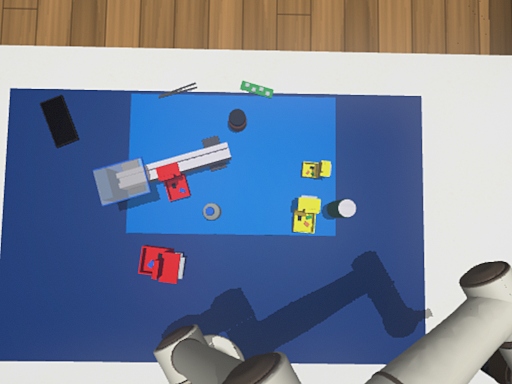

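The top view shows two candidates for each bin:
- **Yellow:** one at (306,213) and one at (316,169). The first is larger, so it is the one meant.
- **Red:** one hanging on the rail at (173,183) and one on the table at (162,263). The hanging one is smaller, so it is the one meant.

I'll confirm both in enlarged crops.

```bash
cat >> h.py <<'E'
from scipy.spatial.transform import Rotation as R
def cam(p):
    h=p["pixels"].shape[0]; f=h/2/np.tan(np.radians(p["vfov"])/2)
    q=np.array(p["rotation"]); M=R.from_quat(q).as_matrix() if q.size==4 else q
    return f,M,np.array(p["xyz"]),p["cx"],p["cy"]
def proj(p,X):
    f,M,c,cx,cy=cam(p); v=(np.atleast_2d(X)-c)@M
    return np.c_[cx+f*v[:,0]/-v[:,2], cy-f*v[:,1]/-v[:,2]]
def back(p,uv,z):
    f,M,c,cx,cy=cam(p); u,v=uv; d=M@np.array([(u-cx)/f,-(v-cy)/f,-1]); return c+d*(z-c[2])/d[2]
def crop(p,x0,y0,x1,y1,k,tag,pts=[]):
    im=cv2.cvtColor(p["pixels"],cv2.COLOR_RGB2BGR)[y0:y1,x0:x1]; im=cv2.resize(im,None,fx=k,fy=k,interpolation=cv2.INTER_CUBIC)
    for poly in pts:
        a=((np.array(poly)-[x0,y0]+.5)*k).astype(int); cv2.polylines(im,[a.reshape(-1,1,2)],len(a)>2,(255,0,255),1)
    cv2.imwrite(f"pics/{tag}.png",im)
E
python3 - <<'E'
from h import *
import pickle
P={n:arm.get_image(n) for n in("scene","top")}
pickle.dump(P,open("p0.pkl","wb"))
crop(P["top"],280,150,360,240,6,"ty")
crop(P["top"],90,130,240,210,5,"tr")
crop(P["scene"],160,110,260,210,6,"sy")
crop(P["scene"],220,180,410,320,4,"sr")
E
```

```text
(no output)
```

View pics/ty.png

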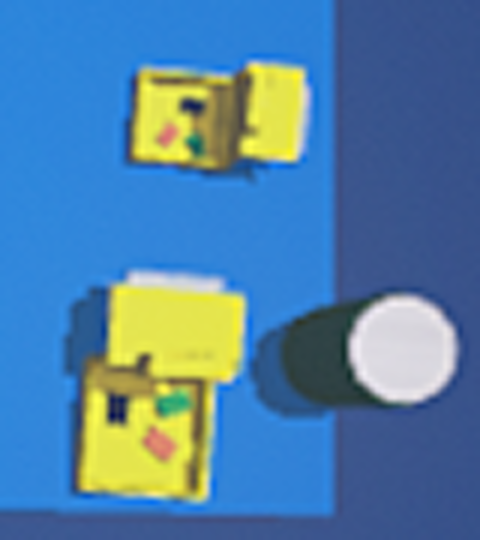

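View pics/tr.png

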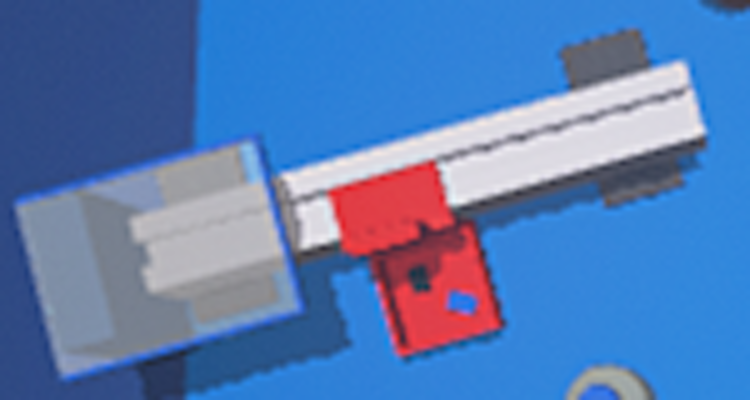

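View pics/sy.png

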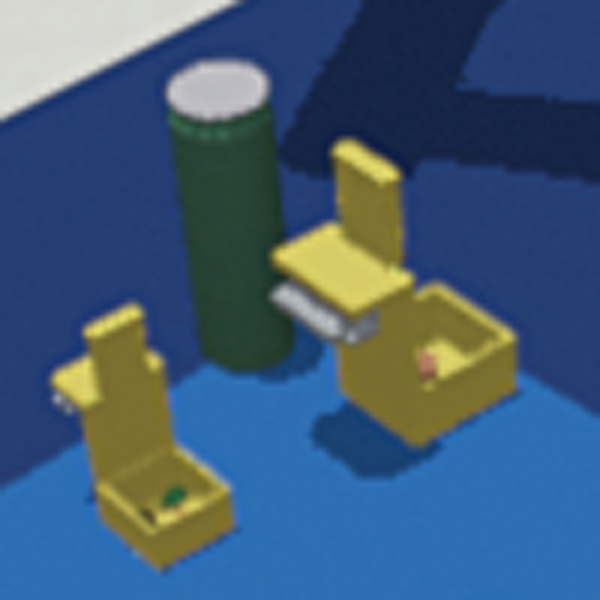

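View pics/sr.png

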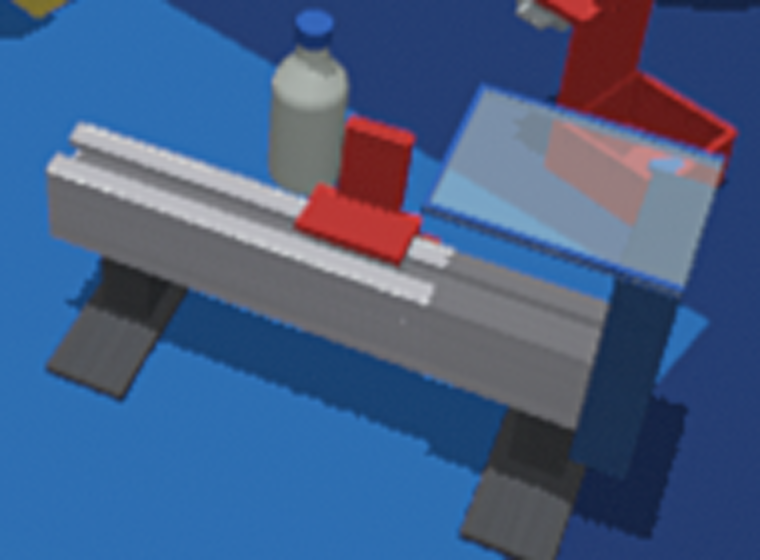

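The crops confirm it: the larger yellow bin is beside the can, and the smaller red bin hangs on the rail. Next I'll fit poses to the picked corners.

```bash
cat > fit.py <<'E'
from h import *
from scipy.optimize import least_squares
def T(q,L):
    L=np.atleast_2d(L).astype(float); c,s=np.cos(q[2]),np.sin(q[2])
    return np.c_[q[0]+c*L[:,0]-s*L[:,1], q[1]+s*L[:,0]+c*L[:,1], L[:,2]]
def fit(obs,q0,extra=None):
    def res(q):
        return np.concatenate([(proj(p,T(q,[l]))[0]-uv) for p,l,uv in obs])
    r=least_squares(res,q0,loss="soft_l1",x_scale=[10,10,.1]); return r.x,res(r.x).reshape(-1,2)
def un(k,x0,y0): return lambda x,y:((x+.5)/k-.5+x0,(y+.5)/k-.5+y0)
def box(q,x0,x1,y0,y1,z0,z1):
    a=[(x0,y0),(x1,y0),(x1,y1),(x0,y1)]
    b=[T(q,[(x,y,z0) for x,y in a]),T(q,[(x,y,z1) for x,y in a])]
    return b+[np.array([b[0][i],b[1][i]]) for i in range(4)]
def binp(q,z):  # tab pose q=(x,y,yaw), z tab height
    out=[]
    for b in [(-5,5,-18,18,-25,25),(0,36,-30,30,-31,-25),(-60,0,-30,30,-126,-91),(15.5,43.5,-22,22,-46,-40)]:
        out+=box(q,*b[:4],b[4]+z,b[5]+z)
    return out
def railp(q,d=None):
    out=box(q,-21,21,-170,170,60,115)+box(q,-7,7,-170,170,109,115)
    if d is not None: out+=box(q,-50,30,d,d+30,45,190)+[T(q,[(-47.5-10,d-95,190),(37.5,d-95,190),(37.5,d+30,190),(-57.5,d+30,190)])]
    return out
E
python3 - <<'E'
from fit import *
import pickle
P=pickle.load(open("p0.pkl","rb")); S,Tp=P["scene"],P["top"]
a=un(6,280,150); b=un(6,160,110); Z=126
oy=[(Tp,(-60,30,35),a(78,493)),(Tp,(-60,-30,35),a(208,500)),(Tp,(36,30,101),a(110,283)),(Tp,(36,-30,101),a(246,292)),(Tp,(0,-30,101),a(240,382)),
(S,(36,-30,101),b(273,256)),(S,(36,30,101),b(352,308)),(S,(0,30,101),b(412,273)),(S,(5,-18,151),b(335,148)),(S,(-5,-18,151),b(345,139)),(S,(5,18,151),b(388,186)),(S,(-5,18,151),b(402,178)),
(S,(-60,30,35),b(517,338)),(S,(5,30,0),b(418,445)),(S,(-60,30,0),b(515,388)),(S,(5,-30,0),b(340,393))]
for nm,o in(("both",oy),("top",[i for i in oy if i[0] is Tp]),("sc",[i for i in oy if i[0] is S])):
    q,r=fit(o,[470,-268,0.]); print("Y",nm,q.round(3),np.abs(r).max().round(2)); 
    if nm=="both": print(r.round(1).tolist()); qy=q
a=un(5,90,130); b=un(4,220,180)
orr=[(Tp,(21,-170,115),a(688,62)),(Tp,(-21,-170,115),a(706,137)),
(S,(21,-170,115),b(50,157)),(S,(-21,-170,115),b(80,124)),(S,(21,-170,60),b(50,236))]
# line points on back top edge & front top edge: free y
lines=[(Tp,21,115,a(280,176)),(Tp,-21,115,a(300,252)),(S,21,115,b(603,362)),(S,21,60,b(575,427)),(Tp,-21,115,a(500,192))]
def res(v):
    q=v[:3]; o=[proj(p,T(q,[l]))[0]-uv for p,l,uv in orr]
    for (p,x,z,uv),y in zip(lines,v[3:]): o.append(proj(p,T(q,[(x,y,z)]))[0]-uv)
    return np.concatenate(o)
r=least_squares(res,[585,50,.25,60,60,120,120,-50]); print("R",r.x.round(3),res(r.x).reshape(-1,2).round(1).tolist())
q=r.x[:3]; print("entry",T(q,[(0,-170,115)]).round(1))
np.save("q0.npy",[qy,q])
crop(Tp,280,150,360,240,6,"ty2",[proj(Tp,x) for x in binp(qy,Z)])
crop(S,160,110,260,210,6,"sy2",[proj(S,x) for x in binp(qy,Z)])
crop(Tp,90,130,240,210,5,"tr2",[proj(Tp,x) for x in railp(q,r.x[6])])
crop(S,220,180,410,320,4,"sr2",[proj(S,x) for x in railp(q,r.x[6])])
E
```

```text
Y both [ 4.59198e+02 -2.65000e+02 -6.60000e-02] 1.19
[[0.5, -0.3], [-0.5, 0.2], [0.3, 0.4], [-0.5, 0.7], [-0.4, -1.2], [-0.1, -0.4], [0.3, 0.3], [0.4, 0.6], [-0.4, 0.0], [0.7, 0.1], [-0.8, -0.9], [-0.3, -1.1], [-0.4, -0.6], [-0.1, 0.6], [0.3, 0.3], [-0.1, -0.1]]
Y top [ 4.59318e+02 -2.65450e+02 -6.70000e-02] 1.22
Y sc [ 4.59313e+02 -2.64629e+02 -6.60000e-02] 0.98
R [ 5.73637e+02  1.17368e+02  2.93000e-01  5.76070e+01  5.78520e+01
  1.45989e+02  1.41042e+02 -5.44180e+01] [[-0.5, 0.5], [0.1, 0.2], [-1.0, 2.5], [0.2, -1.0], [0.1, -0.8], [0.1, 0.4], [0.0, 0.0], [-0.2, 0.5], [0.0, -0.0], [0.2, 0.7]]
entry [[622.8 -45.4 115. ]]
```

```bash
cd pics; python3 -c "
import cv2,numpy as np
for a,b,o in(('ty2','sy2','my'),('tr2','sr2','mr')):
    A,B=cv2.imread(a+'.png'),cv2.imread(b+'.png')
    if o=='mr': 
        A=cv2.resize(A,None,fx=.75,fy=.75)
        W=max(A.shape[1],B.shape[1]); A,B=[np.pad(i,((0,0),(0,W-i.shape[1]),(0,0))) for i in(A,B)]; M=np.vstack([A,B])
        M=cv2.resize(M,None,fx=min(1,600/M.shape[0]),fy=min(1,600/M.shape[0]))
    else:
        H=600; A=np.pad(A,((0,H-A.shape[0]),(0,0),(0,0))); M=np.hstack([A,B]); M=cv2.resize(M,(800,int(M.shape[0]*800/M.shape[1])))
    cv2.imwrite(o+'.png',M)
"
```

```text
(no output)
```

View pics/my.png

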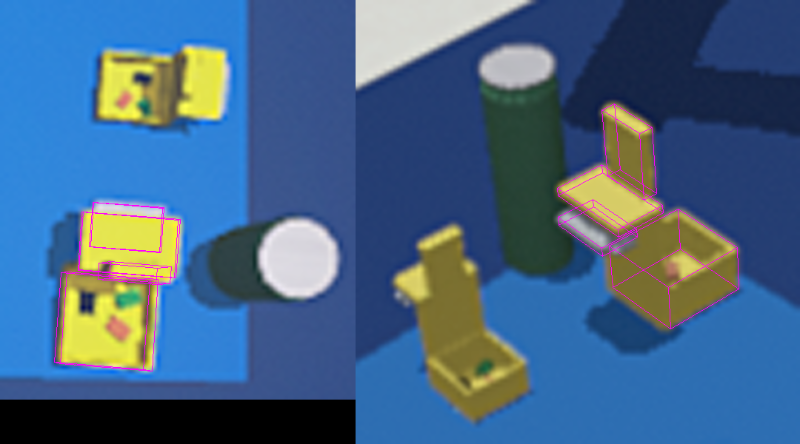

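View pics/sr2.png

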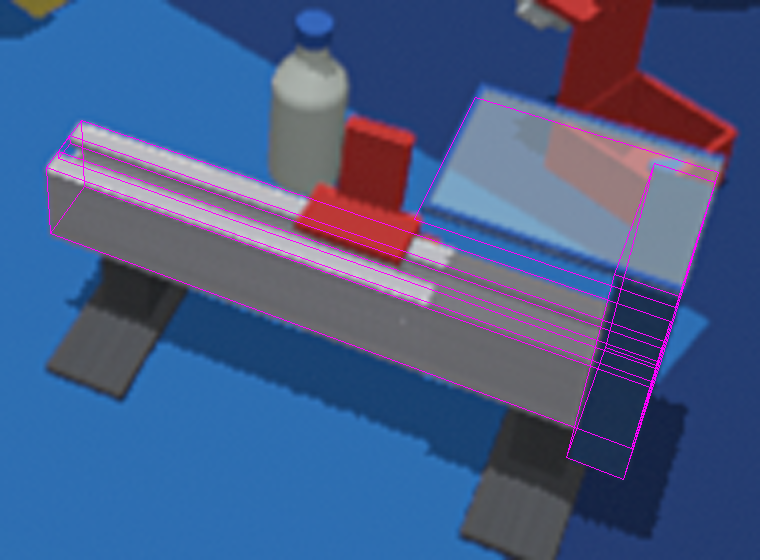

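View pics/tr2.png

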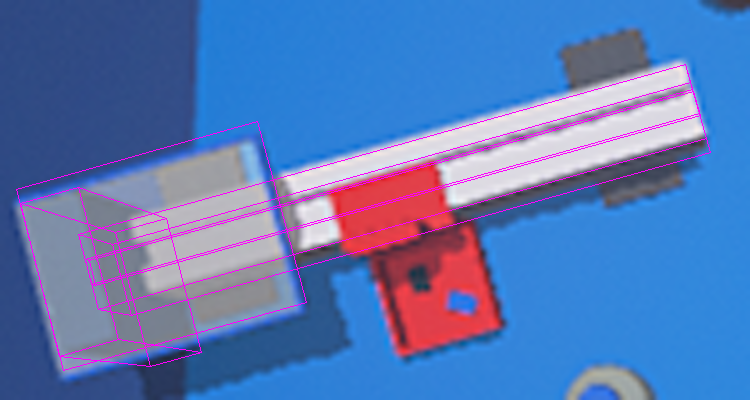

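```bash
cat >> fit.py <<'E'
from scipy.ndimage import map_coordinates, gaussian_filter
def rapid(edges,q0,z=0,it=6,w=4,n=25,verbose=False):
    """edges: (pic,localA,localB); refine q by edge normals"""
    G={}
    for p,_,_ in edges:
        k=id(p)
        if k not in G: G[k]=[gaussian_filter(p["pixels"][...,c].astype(float),.6) for c in range(3)]
    q=np.array(q0,float)
    for i in range(it):
        D=[]
        for e,(p,A,B) in enumerate(edges):
            L=np.linspace(0.05,.95,n)[:,None]*(np.array(B,float)-A)+A
            u=proj(p,T(q,L)); t=u[-1]-u[0]; t/=np.linalg.norm(t); nn=np.array([-t[1],t[0]])
            ww=w if i<3 else 2.; s=np.arange(-ww,ww+.01,.1)
            xy=u[:,None]+s[None,:,None]*nn
            g=sum(np.abs(np.gradient(map_coordinates(c,[xy[...,1],xy[...,0]],order=1),axis=1)) for c in G[id(p)])
            j=g.argmax(1); ok=g.max(1)>4
            for a in np.where(ok)[0]: D.append((p,L[a],nn,xy[a,j[a]],e))
        def res(v): return np.array([((proj(p,T(v,[l]))[0]-m)@nn) for p,l,nn,m,e in D])
        q=least_squares(res,q,loss="soft_l1",f_scale=.3,x_scale=[10,10,.1]).x
    r=res(q); es=np.array([d[4] for d in D])
    if verbose: print([(e,int((es==e).sum()),round(float(np.median(r[es==e])),2)) for e in sorted(set(es))])
    return q
def railedges(S,Tp):
    E=[]
    if Tp is not None: E+=[(Tp,(21,-170,115),(21,30,115)),(Tp,(-21,-170,115),(-21,-60,115)),(Tp,(-21,-170,115),(21,-170,115))]
    if S is not None: E+=[(S,(21,-170,115),(21,40,115)),(S,(21,-165,60),(21,130,60)),(S,(21,-170,60),(21,-170,115)),(S,(-21,-165,115),(-21,-60,115))]
    return E
E
python3 - <<'E'
from fit import *
import pickle
P=pickle.load(open("p0.pkl","rb")); S,Tp=P["scene"],P["top"]
qy,q=np.load("q0.npy")
for s,t in((S,Tp),(S,None),(None,Tp)):
    r=rapid(railedges(s,t),q,verbose=True); print("R",r.round(3),"entry",T(r,[(0,-170,115)]).round(1))
    if s is S and t is Tp: qr=r
# yellow
z=126
E=[(Tp,(36,-30,101),(36,30,101)),(Tp,(36,-30,101),(0,-30,101)),(Tp,(-60,-30,35),(-60,30,35)),(Tp,(-60,30,35),(-5,30,35)),
(S,(36,-30,101),(36,30,101)),(S,(36,30,101),(8,30,101)),(S,(5,-18,151),(5,18,151)),(S,(-5,-18,151),(-5,18,151)),(S,(5,30,0),(-60,30,0)),(S,(-60,30,0),(-60,30,35)),(S,(5,-30,0),(5,30,0)),(S,(5,-18,110),(5,-18,150)),(S,(-5,18,110),(-5,18,150))]
qy=rapid(E,qy,verbose=True); print("Y",qy.round(3))
print("Yt",rapid(E[:4],qy).round(3),"Ys",rapid(E[4:],qy).round(3))
# red hung: 1 dof along rail approx
zr=146
c0=T(qr,[(-29.5,-10,0)])[0]
b=un(4,220,180);a=un(5,90,130)
o=[(Tp,(36,30,zr-25),a(330,192)),(Tp,(36,-30,zr-25),a(435,162)),(Tp,(-60,30,55),a(402,357)),(Tp,(-60,-30,55),a(503,325)),
(S,(36,-30,zr-25),b(295,226)),(S,(36,30,zr-25),b(402,262)),(S,(0,30,zr-25),b(420,218)),(S,(5,-18,zr+25),b(345,122)),(S,(5,18,zr+25),b(405,142))]
qd,rr=fit(o,[c0[0],c0[1],qr[2]]); print("red",qd.round(3),rr.round(1).tolist())
c,s=np.cos(qr[2]),np.sin(qr[2]); d=qd[:2]-qr[:2]; print("red in rail",c*d[0]+s*d[1],-s*d[0]+c*d[1])
np.save("q1.npy",[qy,qr,qd])
crop(Tp,90,130,240,210,5,"tr3",[proj(Tp,x) for x in railp(qr)+binp(qd,zr)])
crop(S,220,180,410,320,4,"sr3",[proj(S,x) for x in railp(qr,141)+binp(qd,zr)])
E
```

```text
[(np.int64(0), 25, -0.4), (np.int64(1), 25, 0.1), (np.int64(2), 25, -0.2), (np.int64(3), 25, -0.2), (np.int64(4), 25, 0.0), (np.int64(5), 25, -0.1), (np.int64(6), 25, 0.4)]
R [5.75770e+02 1.18009e+02 2.89000e-01] entry [[624.2 -44.9 115. ]]
[(np.int64(0), 25, -0.3), (np.int64(1), 25, -0.0), (np.int64(2), 25, 0.01), (np.int64(3), 25, 0.3)]
R [5.75672e+02 1.18372e+02 2.89000e-01] entry [[624.1 -44.6 115. ]]
[(np.int64(0), 25, -0.23), (np.int64(1), 25, 0.17), (np.int64(2), 25, 0.04)]
R [5.76368e+02 1.17568e+02 2.87000e-01] entry [[624.5 -45.5 115. ]]
[(np.int64(0), 25, -0.1), (np.int64(1), 25, 0.3), (np.int64(2), 25, 0.2), (np.int64(3), 25, 0.2), (np.int64(4), 25, -0.2), (np.int64(5), 25, -0.3), (np.int64(6), 25, -0.3), (np.int64(7), 25, 0.3), (np.int64(8), 25, 0.3), (np.int64(9), 25, -0.2), (np.int64(10), 25, 0.1), (np.int64(11), 25, 0.0), (np.int64(12), 25, 0.2)]
Y [ 4.59801e+02 -2.64956e+02 -8.80000e-02]
Yt [ 4.59672e+02 -2.65061e+02 -1.04000e-01] Ys [ 4.59904e+02 -2.64969e+02 -6.50000e-02]
red [5.44263e+02 1.11931e+02 3.21000e-01] [[-0.6, 0.0], [-0.2, -0.6], [-0.0, 1.9], [0.1, 2.0], [-0.4, -0.0], [-0.3, -0.3], [0.3, -0.9], [-1.2, 1.6], [0.2, 1.6]]
red in rail -31.932109251967475 3.1542842560702242
```

View pics/sr3.png

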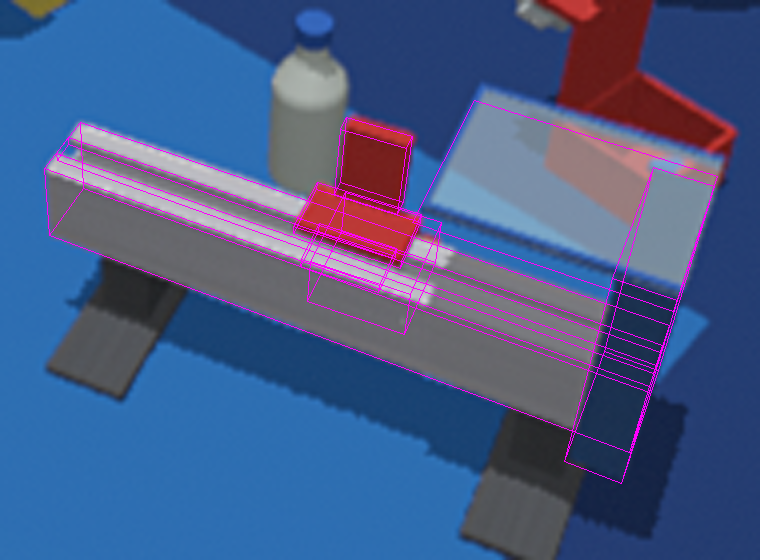

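View pics/tr3.png

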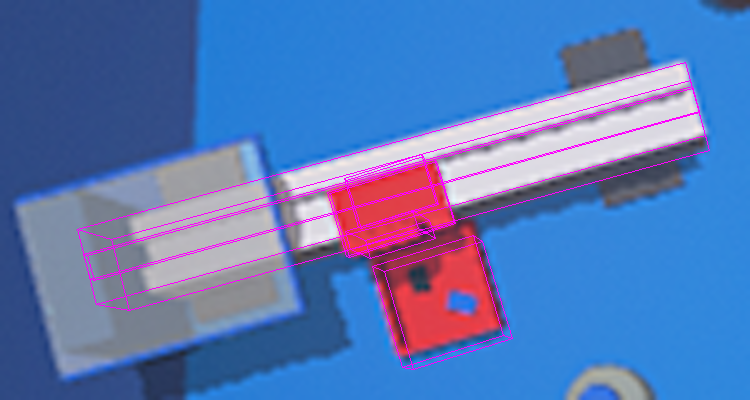

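Emit:
play_rows:
  moves:
    - [[0.5, 0.55, 0.05], 1.0, -1]
    - [[0.5, 0.55, 0.05], 1.0, -1]
    - [[0.5, 0.55, 0.05], 1.0, -1]
    - [[0.5, 0.55, 0.05], 1.0, -1]
    - [[0.5, 0.55, 0.05], 1.0, -1]
    - [[0.5, 0.55, 0.05], 1.0, -1]

```text
clock: 1.95
position: [315.3, -437.9, 419.8]
ee_rot: [-0.386, 0.923, -0.0, -0.0]
contact_force: [0.9, 0.8, -0.0]
gripper_width: 85.4
```

```bash
python3 - <<'E'
from fit import *
import pickle
P=pickle.load(open("p0.pkl","rb")); S,Tp=P["scene"],P["top"]
qy,qr,qd=np.load("q1.npy")
a=un(6,280,150); b=un(6,160,110)
print("can",back(Tp,a(403,348),155).round(1),back(S,b(218,92),155).round(1))
a=un(5,90,130); print("bottle",back(Tp,a(608,390),130).round(1), back(S,(297.5,187),130).round(1)); print("jar",back(Tp,(237,113),80).round(1),back(S,(199.5,246),80).round(1))
# dock face estimates
c,s=np.cos(qr[2]),np.sin(qr[2])
def inr(w): d=np.array(w[:2])-qr[:2]; return (np.array([c*d[0]+s*d[1],-s*d[0]+c*d[1]])).round(1)
b=un(4,220,180)
print("dock face pts (edge 30 @z60 etc):",[inr(back(S,b(*p),z)) for p,z in(((575,427),60),((603,303),115),((583,465),45))])
for nm,p,pts in(("top",Tp,[a(262,136),a(303,310),a(62,378),a(14,203)]),("sc",S,[b(425,208),b(485,87),b(722,158),b(682,290)])):
    print(nm,"cover",[inr(back(p,x,192.5)).tolist() for x in pts])
E
```

```text
can [ 469.  -357.6  155. ] [ 470.8 -353.4  155. ]
bottle [464.5  -2.4 130. ] [463.8   7.4 130. ]
jar [734.3 -64.9  80. ] [721.5 -62.2  80. ]
dock face pts (edge 30 @z60 etc): [array([ 18.2, 141.1]), array([-20.6, 136.3]), array([ 27.9, 150.4])]
top cover [[26.6, 45.2], [-64.0, 47.6], [-64.4, 171.4], [27.2, 173.1]]
sc cover [[28.3, 49.0], [-67.2, 48.7], [-68.5, 170.4], [25.4, 171.8]]
```

Emit:
play_rows:
  moves:
    - [[0.482, 0.576, -0.05], 1.0, -1]
    - [[0.482, 0.576, -0.05], 1.0, -1]
    - [[0.482, 0.576, -0.05], 1.0, -1]
    - [[0.482, 0.576, -0.05], 1.0, -1]
    - [[0.482, 0.576, -0.05], 1.0, -1]
    - [[0.482, 0.576, -0.05], 1.0, -1]

```text
clock: 2.7
position: [459.4, -266.1, 404.5]
ee_rot: [-0.611, 0.792, 0.0, -0.0]
contact_force: [0.5, 0.5, 0.9]
gripper_width: 85.4
```

```bash
python3 - <<'E'
from fit import *
s=arm.read_state(); print(s["position"].round(1),s["joints"].round(2),"jaw deg",np.degrees(2*np.arctan2(s["ee_rot"][1],s["ee_rot"][0]))-90)
E
```

```text
[ 459.4 -266.1  404.5] [-0.22  0.22 -0.22  0.   -1.12 -0.04] jaw deg 165.2640809794799
```

Emit:
play_rows:
  moves:
    - [[0.001, 0.004, 0], 0.33, -1]
    - [[0.001, 0.004, -0.1], 0.33, -1]
    - [[0.001, 0.004, -0.2], 0.33, -1]
    - [[0.001, 0.004, -0.3], 0.33, -1]
    - [[0.001, 0.004, -0.402], 0.33, -1]
    - [[0.001, 0.004, -0.402], 0.33, -1]
    - [[0.001, 0.004, -0.402], 0.33, -1]

```text
clock: 3.58
position: [459.7, -266.0, 285.1]
ee_rot: [-0.676, 0.737, -0.001, -0.0]
contact_force: [0.0, -0.4, 0.8]
gripper_width: 85.3
```

```bash
python3 - <<'E'
from fit import *
S=arm.get_image("scene");crop(S,150,90,270,210,5,"g1s")
E
```

```text
(no output)
```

View pics/g1s.png

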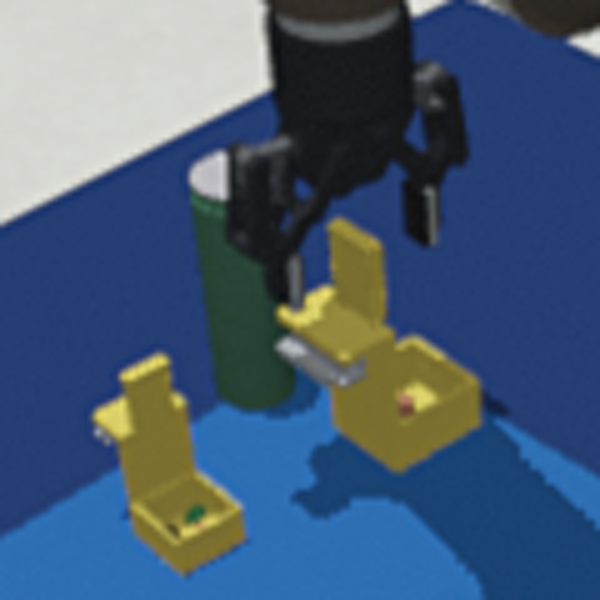

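The picture shows the tab at (355,270) standing between the open pads, clear of the plate. I'll close the jaws.

Emit:
play_rows:
  moves:
    - [[0, 0, 0], 0, 0]
    - [[0, 0, 0], 0, 1]
    - [[0, 0, 0], 0, 1]
    - [[0, 0, 0], 0, 1]
    - [[0, 0, 0], 0, 1]
    - [[0, 0, 0], 0, 1]
    - [[0, 0, 0], 0, 1]
    - [[0, 0, 0], 0, 1]

```text
clock: 4.62
position: [460.0, -265.7, 285.6]
ee_rot: [-0.676, 0.737, -0.001, 0.0]
contact_force: [-0.8, 0.8, 3.2]
gripper_width: 9.5
```

Emit:
play_rows:
  moves:
    - [[0, 0, 0.05], 0, 1]
    - [[0, 0, 0.12], 0, 1]
    - [[0, 0, 0.2], 0, 1]
    - [[0.12, 0.13, 0.2], 0.2, 1]
    - [[0.25, 0.27, 0.2], 0.4, 1]
    - [[0.38, 0.41, 0.2], 0.6, 1]
    - [[0.5, 0.548, 0.2], 0.715, 1]
    - [[0.5, 0.548, 0.2], 0.715, 1]
    - [[0.5, 0.548, 0.2], 0.715, 1]

```text
clock: 5.75
position: [609.6, -101.3, 345.3]
ee_rot: [0.802, -0.598, 0.001, -0.0]
contact_force: [-1.0, -0.3, -2.5]
gripper_width: 9.4
```

```bash
python3 - <<'E'
from fit import *
s=arm.read_state(); print(s["position"].round(1),s["joints"].round(2),"jaw deg",np.degrees(2*np.arctan2(s["ee_rot"][1],s["ee_rot"][0]))-90,s["gripper_width"],s["contact_force"])
S=arm.get_image("scene");crop(S,160,130,320,280,5,"g2s")
S=arm.get_image("top");crop(S,160,100,300,220,5,"g2t")
E
```

```text
[ 609.6 -101.3  345.3] [ 0.1   0.42 -0.1   0.   -1.06  0.19] jaw deg -163.4300870124278 9.381612728474055 [-1.01891517 -0.32166559 -2.45265682]
```

View pics/g2s.png

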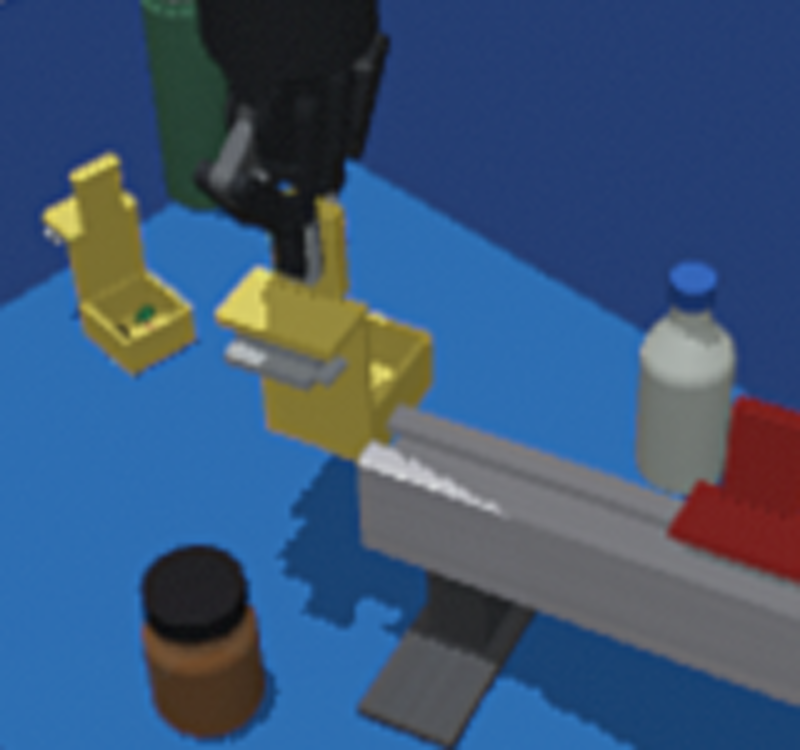

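View pics/g2t.png

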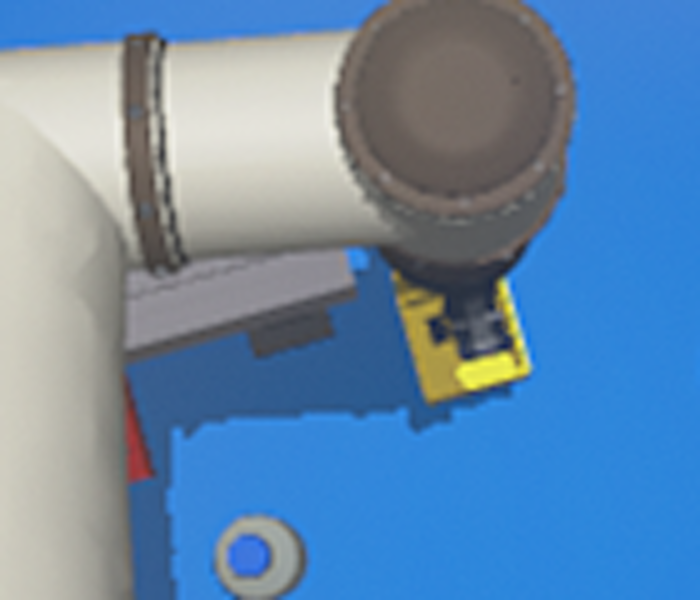

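Emit:
play_rows:
  moves:
    - [[0, 0, -0.06], 0, 1]
    - [[0, 0, -0.127], 0, 1]
    - [[0, 0, -0.127], 0, 1]
    - [[0, 0, -0.127], 0, 1]

```text
clock: 6.35
position: [609.2, -102.9, 308.7]
ee_rot: [0.801, -0.599, 0.002, -0.001]
contact_force: [0.2, -0.5, -1.5]
gripper_width: 9.3
```

```bash
python3 - <<'E'
from fit import *
qy,qr,qd=np.load("q1.npy")
s=arm.read_state(); p=s["position"]; yaw=np.radians(np.degrees(2*np.arctan2(s["ee_rot"][1],s["ee_rot"][0]))-90)+np.pi
c,sn=np.cos(qr[2]),np.sin(qr[2]); d=p[:2]-qr[:2]
print(p.round(1),"yaw",yaw,"in rail",c*d[0]+sn*d[1],-sn*d[0]+c*d[1], s["contact_force"].round(1))
S=arm.get_image("scene")
q=[p[0],p[1],yaw]; z=p[2]-159.6
crop(S,190,150,290,250,6,"g3a"); crop(S,190,150,290,250,6,"g3b",[proj(S,x) for x in binp(q,z)+railp(qr)])
import pickle; pickle.dump(S,open("s3.pkl","wb"))
E
```

```text
[ 609.2 -102.9  308.7] yaw 0.2871608477505476 in rail -30.93895665443045 -221.26315192450045 [ 0.2 -0.5 -1.5]
```

View pics/g3a.png

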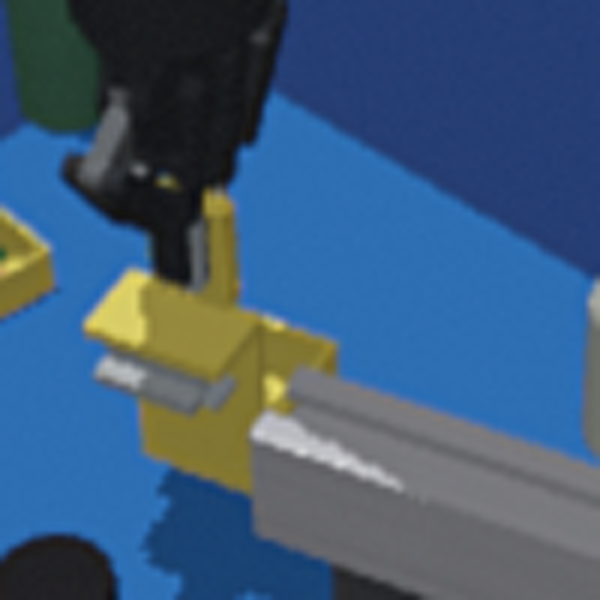

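View pics/g3b.png

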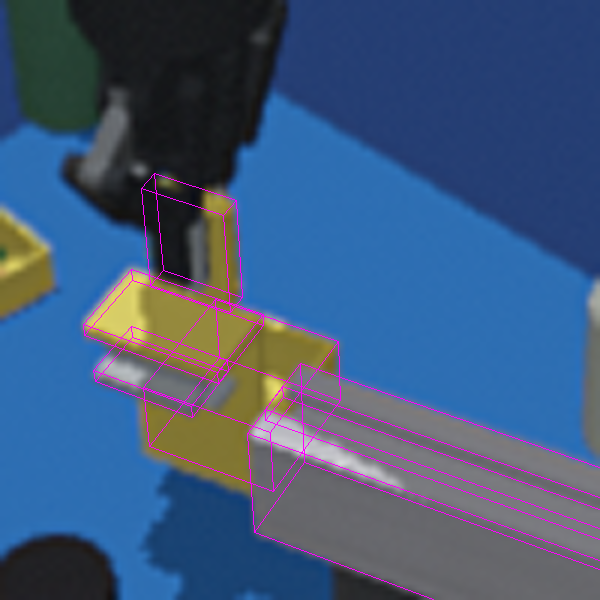

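```bash
cat > bfit.py <<'E'
from fit import *
def bfit(S,q0,z0,edges,it=5,w=3.):
    """fit x,y,z of the bin's tab (yaw fixed) from edges in picture S"""
    G=[gaussian_filter(S["pixels"][...,c].astype(float),.6) for c in range(3)]
    v=np.array([q0[0],q0[1],z0],float)
    P=lambda v,L: proj(S,T([v[0],v[1],q0[2]],np.atleast_2d(L)+[0,0,v[2]]))
    for i in range(it):
        D=[]
        for e,(A,B) in enumerate(edges):
            L=np.linspace(.08,.92,25)[:,None]*(np.array(B,float)-A)+A; u=P(v,L); t=u[-1]-u[0]; t/=np.linalg.norm(t); n=np.array([-t[1],t[0]])
            s=np.arange(-(w if i<2 else 1.5),(w if i<2 else 1.5)+.01,.1); xy=u[:,None]+s[None,:,None]*n
            g=sum(np.abs(np.gradient(map_coordinates(c,[xy[...,1],xy[...,0]],order=1),axis=1)) for c in G); j=g.argmax(1)
            D+=[(L[a],n,xy[a,j[a]],e) for a in range(25) if g[a].max()>3]
        res=lambda v:np.array([(P(v,l)[0]-m)@n for l,n,m,e in D]); v=least_squares(res,v,loss="soft_l1",f_scale=.3).x
    r=res(v); es=np.array([d[3] for d in D]); print([(int(e),round(float(np.median(r[es==e])),2)) for e in sorted(set(es))])
    return v
ED=[((36,-30,-25),(36,30,-25)),((36,30,-25),(0,30,-25)),((36,-30,-25),(4,-30,-25)),((5,-30,-126),(5,10,-126)),((-60,30,-91),(-10,30,-91)),((36,-30,-31),(36,30,-31)),((5,-30,-126),(5,-30,-60))]
E
python3 - <<'E'
from bfit import *
import pickle
S=pickle.load(open("s3.pkl","rb")); qy,qr,qd=np.load("q1.npy")
rs=rapid(railedges(S,None)[:3],qr); print("rail scene now",rs.round(3),T(rs,[(0,-170,115)]).round(1))
rs[2]=qr[2]
v=bfit(S,[609.2,-102.9,.287],149.1,ED); print("bin",v.round(1))
for r in(qr,rs):
    d=v[:2]-r[:2]; c,s=np.cos(.289),np.sin(.289); print(c*d[0]+s*d[1],-s*d[0]+c*d[1])
E
```

```text
rail scene now [5.75686e+02 1.18900e+02 2.94000e-01] [[624.9 -43.8 115. ]]
[(0, -1.03), (1, -0.01), (2, 0.17), (3, 0.12), (4, 0.38), (5, 0.38), (6, -0.29)]
bin [ 609.1 -104.5  146.8]
-31.478958734014267 -222.75775228465045
-31.65224425385889 -223.63553074668235
```

Emit:
play_rows:
  moves:
    - [[0.004, 0.001, -0.004], 0, 1]
    - [[0.004, 0.001, -0.004], 0, 1]
    - [[-0.003, 0.025, -0.004], 0, 1]
    - [[-0.01, 0.047, -0.004], 0, 1]
    - [[-0.015, 0.065, -0.004], 0, 1]
    - [[-0.015, 0.065, -0.004], 0, 1]
    - [[-0.015, 0.065, -0.004], 0, 1]

```text
clock: 7.28
position: [604.9, -83.1, 307.8]
ee_rot: [0.801, -0.598, 0.002, -0.001]
contact_force: [0.2, -0.4, -1.9]
gripper_width: 9.0
```

```bash
cat > st.py <<'E'
from bfit import *
qy,qr,qd=np.load("q1.npy")
def st():
    s=arm.read_state(); p=s["position"]; yaw=2*np.arctan2(s["ee_rot"][1],s["ee_rot"][0])-np.pi/2
    c,sn=np.cos(qr[2]),np.sin(qr[2]); d=p[:2]-qr[:2]
    print("clk",round(s["clock"],2),p.round(1),"jaw",round(np.degrees(yaw),1),"rail xy",round(c*d[0]+sn*d[1],1),round(-sn*d[0]+c*d[1],1),"F",s["contact_force"].round(1),"M",s["wrist_torque"].round(2),"w",round(s["gripper_width"],1)); return s
E
python3 - <<'E'
from st import *
s=st(); p=s["position"]
S=arm.get_image("scene"); z=p[2]-159.6; q=[p[0],p[1],.288]
v=bfit(S,q,z,ED); d=v[:2]-qr[:2]; c,sn=np.cos(.289),np.sin(.289); print(v.round(1),c*d[0]+sn*d[1],-sn*d[0]+c*d[1])
crop(S,195,150,275,240,7,"g4"); st()
E
```

```text
clk 7.28 [604.9 -83.1 307.8] jaw -163.5 rail xy -29.4 -201.1 F [ 0.2 -0.4 -1.9] M [0.01 0.01 0.02] w 9.0
[(0, -1.17), (1, 0.31), (2, 0.07), (3, 0.29), (4, 0.71), (5, 0.33), (6, -0.07)]
[613.4 -73.9 158.9] -18.61238093736508 -194.70754672819564
clk 7.33 [604.9 -83.2 307.7] jaw -163.5 rail xy -29.5 -201.2 F [-0.5 -0.4 -3. ] M [ 0.01 -0.   -0.05] w 9.1
```

View pics/g4.png

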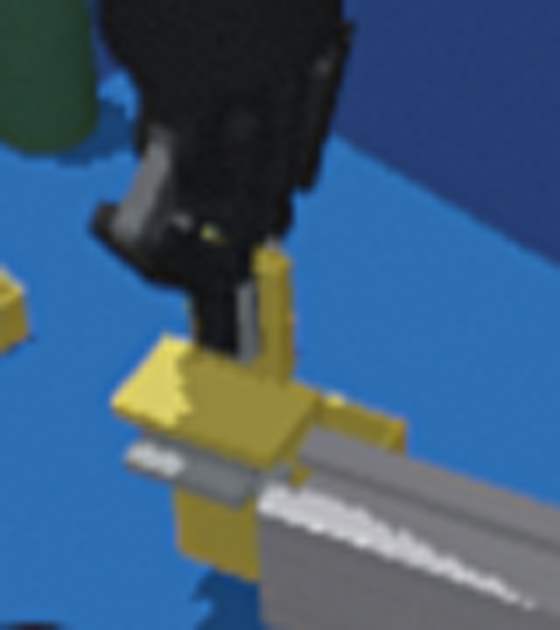

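Emit:
play_rows:
  moves:
    - [[-0.004, 0.012, 0], 0, 1]
    - [[-0.007, 0.025, 0], 0, 1]
    - [[-0.011, 0.037, 0], 0, 1]
    - [[-0.015, 0.05, 0], 0, 1]
    - [[-0.015, 0.05, 0], 0, 1]

```text
clock: 7.95
position: [600.3, -67.9, 307.8]
ee_rot: [0.801, -0.598, 0.002, -0.001]
contact_force: [1.2, -0.0, -1.4]
gripper_width: 9.3
```

```bash
python3 - <<'E'
from st import *
s=st(); p=s["position"]
S=arm.get_image("scene"); q=[p[0],p[1],.288]
crop(S,195,160,275,240,7,"g5");crop(S,195,160,275,240,7,"g5b",[proj(S,x) for x in binp(q,p[2]-159.6)[6:12]+railp(qr)])
E
```

```text
clk 7.95 [600.3 -67.9 307.8] jaw -163.5 rail xy -29.5 -185.1 F [ 1.2 -0.  -1.4] M [ 0.   -0.01 -0.01] w 9.3
```

View pics/g5b.png

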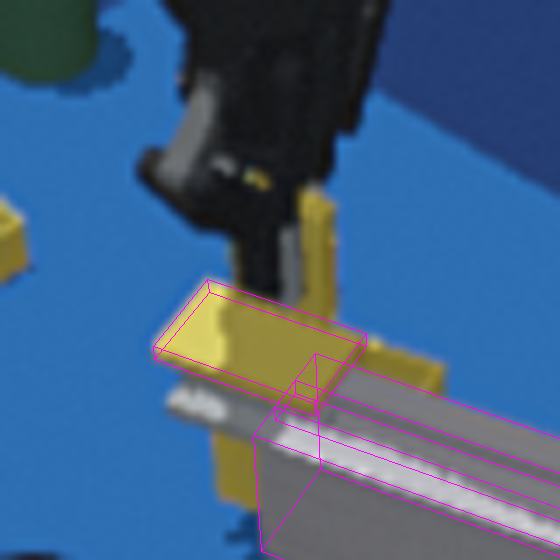

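View pics/g5.png

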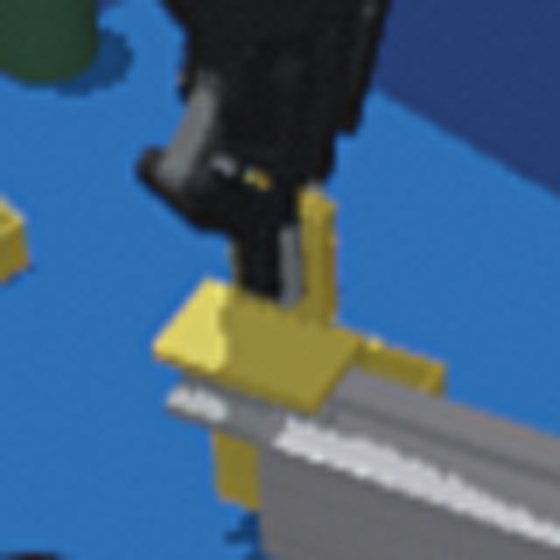

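Emit:
play_rows:
  moves:
    - [[-0.003, 0.01, 0], 0, 1]
    - [[-0.006, 0.02, 0], 0, 1]
    - [[-0.009, 0.03, 0], 0, 1]
    - [[-0.012, 0.04, 0], 0, 1]
    - [[-0.012, 0.04, 0], 0, 1]

```text
clock: 8.62
position: [596.7, -55.8, 307.8]
ee_rot: [0.801, -0.598, 0.002, -0.001]
contact_force: [-0.9, -0.9, -2.2]
gripper_width: 9.4
```

```bash
python3 - <<'E'
from st import *
st()
E
```

```text
clk 8.62 [596.7 -55.8 307.8] jaw -163.5 rail xy -29.5 -172.5 F [-0.9 -0.9 -2.2] M [-0.   -0.02  0.03] w 9.4
```

Emit:
play_rows:
  moves:
    - [[-0.006, 0.02, 0], 0, 1]
    - [[-0.012, 0.04, 0], 0, 1]
    - [[-0.018, 0.06, 0], 0, 1]
    - [[-0.024, 0.08, 0], 0, 1]
    - [[-0.03, 0.1, 0], 0, 1]
    - [[-0.036, 0.12, 0], 0, 1]
    - [[-0.041, 0.137, 0], 0, 1]
    - [[-0.041, 0.137, 0], 0, 1]

```text
clock: 9.62
position: [584.3, -14.3, 307.9]
ee_rot: [0.801, -0.598, 0.002, -0.001]
contact_force: [0.2, -0.0, -2.4]
gripper_width: 9.3
```

```bash
python3 - <<'E'
from st import *
st()
S=arm.get_image("scene"); crop(S,195,140,345,260,5,"g6")
E
```

```text
clk 9.62 [584.3 -14.3 307.9] jaw -163.5 rail xy -29.5 -129.3 F [ 0.2 -0.  -2.4] M [-0.03  0.03 -0.01] w 9.3
```

View pics/g6.png

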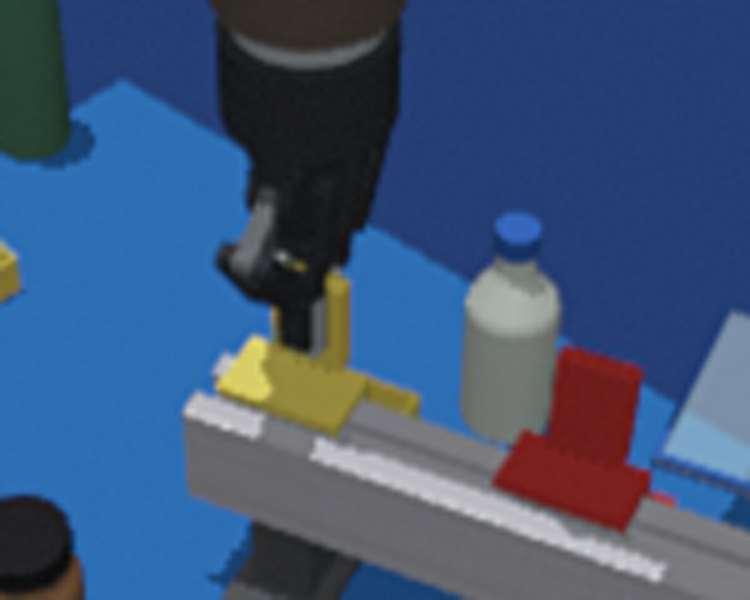

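Emit:
play_rows:
  moves:
    - [[-0.01, 0.033, 0], 0, 1]
    - [[-0.02, 0.066, 0], 0, 1]
    - [[-0.03, 0.1, 0], 0, 1]
    - [[-0.04, 0.133, 0], 0, 1]
    - [[-0.05, 0.167, 0], 0, 1]
    - [[-0.057, 0.19, 0], 0, 1]
    - [[-0.063, 0.21, 0], 0, 1]
    - [[-0.063, 0.21, 0], 0, 1]

```text
clock: 10.68
position: [565.4, 48.9, 307.9]
ee_rot: [0.802, -0.598, 0.002, -0.001]
contact_force: [0.8, -0.2, -2.7]
gripper_width: 9.6
```

Emit:
play_rows:
  moves:
    - [[-0.005, 0.016, 0], 0, 1]
    - [[-0.01, 0.032, 0], 0, 1]
    - [[-0.014, 0.048, 0], 0, 1]
    - [[-0.019, 0.064, 0], 0, 1]
    - [[-0.024, 0.08, 0], 0, 1]
    - [[-0.029, 0.096, 0], 0, 1]
    - [[-0.033, 0.112, 0], 0, 1]
    - [[-0.038, 0.128, 0], 0, 1]
    - [[-0.043, 0.144, 0], 0, 1]
    - [[-0.048, 0.16, 0], 0, 1]
    - [[-0.048, 0.16, 0], 0, 1]

```text
clock: 12.05
position: [551.0, 97.6, 307.9]
ee_rot: [0.802, -0.598, 0.002, -0.002]
contact_force: [-0.5, -0.1, -2.4]
gripper_width: 9.3
```

```bash
python3 - <<'E'
from st import *
st()
S=arm.get_image("scene"); crop(S,220,140,410,280,4,"g7")
E
```

```text
clk 12.05 [551.   97.6 307.9] jaw -163.4 rail xy -29.5 -12.6 F [-0.5 -0.1 -2.4] M [-0.12  0.11  0.04] w 9.3
```

View pics/g7.png

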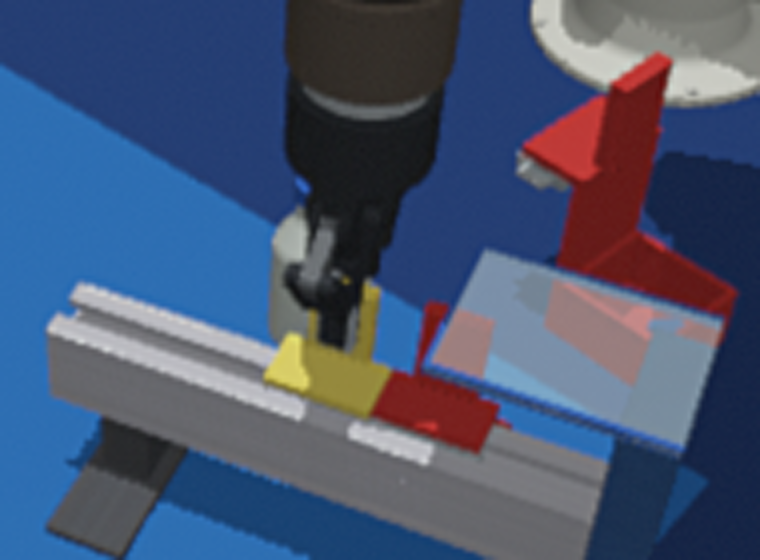

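Emit:
play_rows:
  moves:
    - [[0, 0, -0.005], 0, 1]
    - [[0, 0, -0.005], 0, 0.5]
    - [[0, 0, -0.005], 0, 0]
    - [[0, 0, -0.005], 0, -0.5]
    - [[0, 0, -0.005], 0, -0.5]
    - [[0, 0, -0.005], 0, -0.5]
    - [[0, 0, 0.05], 0, -0.5]
    - [[0, 0, 0.12], 0, -0.5]
    - [[0, 0, 0.2], 0, -0.5]
    - [[0, 0, 0.2], 0, -0.5]

```text
clock: 13.35
position: [551.6, 97.6, 369.9]
ee_rot: [0.802, -0.598, 0.003, -0.004]
contact_force: [-0.9, -0.2, -0.5]
gripper_width: 64.0
```

```bash
python3 - <<'E'
from st import *
st()
S=arm.get_image("scene"); crop(S,220,140,410,280,4,"g8")
E
```

```text
clk 13.35 [551.6  97.6 369.9] jaw -163.4 rail xy -29.0 -12.6 F [-0.9 -0.2 -0.5] M [0.02 0.04 0.05] w 64.0
```

View pics/g8.png

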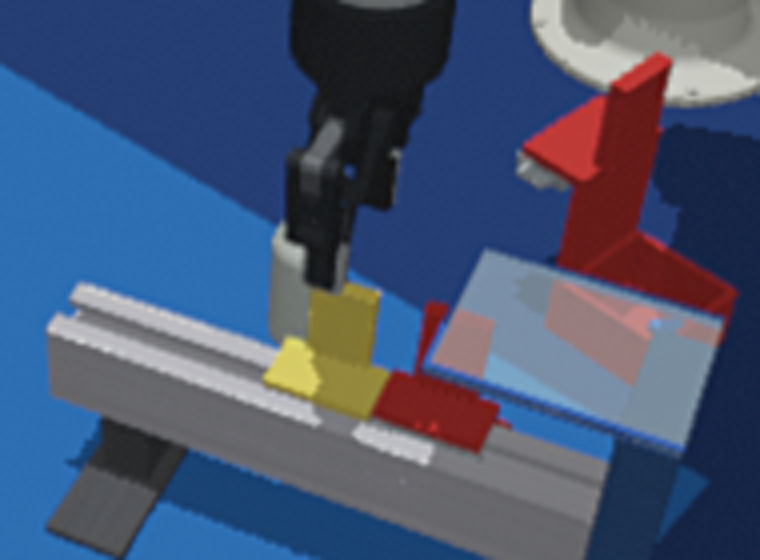

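Emit:
play_rows:
  moves:
    - [[0.025, -0.088, 0.02], 0, 0]
    - [[0.052, -0.176, 0.02], 0, 1]
    - [[0.052, -0.176, 0], 0, 1]
    - [[0.052, -0.176, 0], 0, 1]
    - [[0.052, -0.176, 0], 0, 1]
    - [[0.052, -0.176, -0.09], 0, 1]
    - [[0.052, -0.176, -0.183], 0, 1]
    - [[0.052, -0.176, -0.183], 0, 1]
    - [[0.052, -0.176, -0.183], 0, 1]

```text
clock: 14.52
position: [567.2, 45.2, 314.6]
ee_rot: [0.802, -0.597, 0.003, -0.003]
contact_force: [0.6, 0.3, 0.0]
gripper_width: 0.2
```

```bash
python3 - <<'E'
from st import *
st()
S=arm.get_image("scene"); crop(S,220,140,410,280,4,"g9")
E
```

```text
clk 14.53 [567.2  45.2 314.6] jaw -163.4 rail xy -29.0 -67.3 F [0.6 0.3 0. ] M [-0.01  0.02  0.01] w 0.2
```

View pics/g9.png

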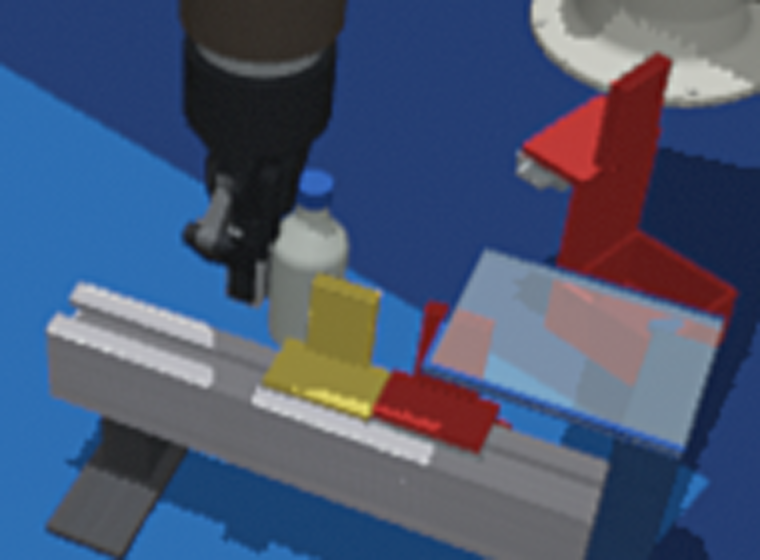

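Emit:
play_rows:
  moves:
    - [[-0.01, 0.035, 0], 0, 1]
    - [[-0.018, 0.06, 0], 0, 1]
    - [[-0.024, 0.08, 0], 0, 1]
    - [[-0.03, 0.1, 0], 0, 1]
    - [[-0.036, 0.12, 0], 0, 1]
    - [[-0.042, 0.14, 0], 0, 1]
    - [[-0.048, 0.16, 0], 0, 1]
    - [[-0.054, 0.18, 0], 0, 1]
    - [[-0.06, 0.2, 0], 0, 1]
    - [[-0.065, 0.218, 0], 0, 1]
    - [[-0.071, 0.236, 0], 0, 1]
    - [[-0.071, 0.236, 0], 0, 1]

```text
clock: 16.08
position: [545.8, 115.6, 315.3]
ee_rot: [0.802, -0.597, 0.004, -0.003]
contact_force: [0.6, -4.8, 3.0]
gripper_width: 0.1
```

```bash
python3 - <<'E'
from st import *
st()
S=arm.get_image("scene"); crop(S,220,140,410,280,4,"g10")
E
```

```text
clk 16.07 [545.8 115.6 315.3] jaw -163.4 rail xy -29.4 6.2 F [ 0.6 -4.8  3. ] M [-1.11 -0.03  0.04] w 0.1
```

View pics/g10.png

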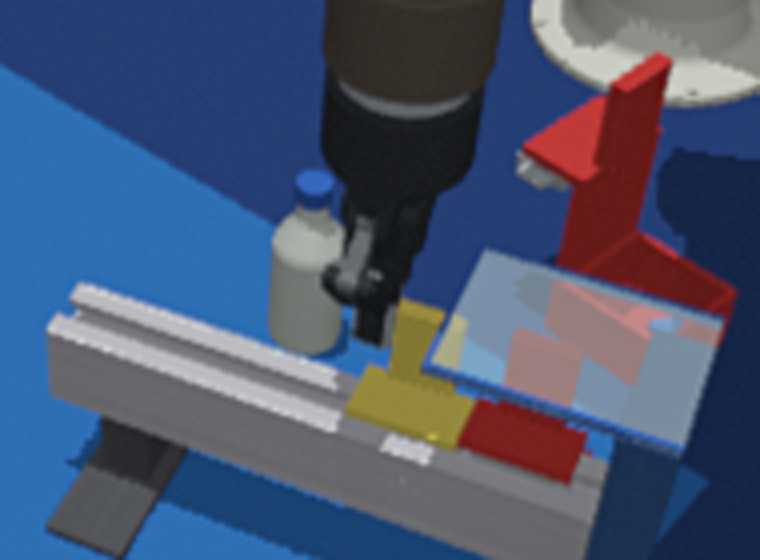

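Emit:
play_rows:
  moves:
    - [[-0.004, 0.014, 0], 0, 1]
    - [[-0.006, 0.02, 0], 0, 1]
    - [[-0.008, 0.027, 0], 0, 1]
    - [[-0.01, 0.034, 0], 0, 1]
    - [[-0.012, 0.04, 0], 0, 1]
    - [[-0.012, 0.04, 0], 0, 1]
    - [[-0.012, 0.04, 0], 0, 1]

```text
clock: 17.0
position: [542.3, 127.2, 315.5]
ee_rot: [0.802, -0.597, 0.004, -0.003]
contact_force: [-0.5, -4.6, 1.8]
gripper_width: 0.2
```

```bash
python3 - <<'E'
from st import *
st()
S=arm.get_image("scene"); crop(S,280,180,410,280,6,"g11")
E
```

```text
clk 17.0 [542.3 127.2 315.5] jaw -163.4 rail xy -29.5 18.3 F [-0.5 -4.6  1.8] M [-1.44 -0.16 -0.01] w 0.2
```

View pics/g11.png

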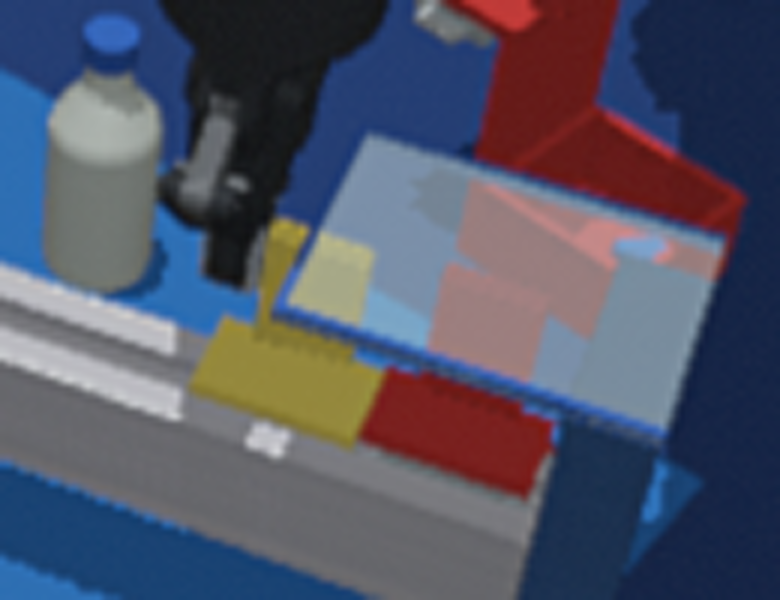

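Emit:
play_rows:
  moves:
    - [[-0.002, 0.006, 0], 0, 1]
    - [[-0.003, 0.011, 0], 0, 1]
    - [[-0.005, 0.016, 0], 0, 1]
    - [[-0.005, 0.016, 0], 0, 1]

```text
clock: 17.55
position: [540.9, 131.6, 315.6]
ee_rot: [0.802, -0.597, 0.004, -0.002]
contact_force: [0.1, -5.1, 2.8]
gripper_width: -0.2
```

```bash
python3 - <<'E'
from st import *
st()
S=arm.get_image("scene"); crop(S,280,180,410,280,6,"g12")
E
```

```text
clk 17.55 [540.9 131.6 315.6] jaw -163.4 rail xy -29.6 22.9 F [ 0.1 -5.1  2.8] M [-1.45 -0.21 -0.01] w -0.2
```

View pics/g12.png

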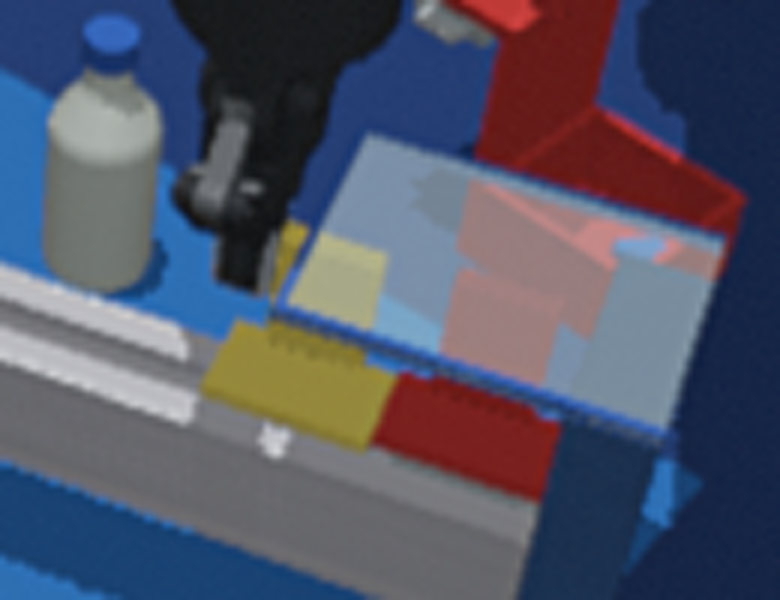

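Emit:
play_rows:
  moves:
    - [[-0.001, 0.004, 0], 0, 1]
    - [[-0.002, 0.007, 0], 0, 1]
    - [[-0.003, 0.01, 0], 0, 1]
    - [[-0.003, 0.01, 0], 0, 1]

```text
clock: 18.1
position: [540.2, 133.4, 316.2]
ee_rot: [0.802, -0.597, 0.005, -0.001]
contact_force: [1.7, -9.1, 4.6]
gripper_width: 0.1
```

```bash
python3 - <<'E'
from st import *
st()
E
```

```text
clk 18.1 [540.2 133.4 316.2] jaw -163.4 rail xy -29.7 24.8 F [ 1.7 -9.1  4.6] M [-2.57 -0.38  0.03] w 0.1
```

Emit:
play_rows:
  moves:
    - [[-0.001, 0.004, 0], 0, 1]
    - [[-0.002, 0.007, 0], 0, 1]
    - [[-0.003, 0.01, 0], 0, 1]
    - [[-0.003, 0.01, 0], 0, 1]

```text
clock: 18.6
position: [539.7, 134.6, 317.1]
ee_rot: [0.802, -0.597, 0.006, 0.0]
contact_force: [3.7, -11.5, 5.4]
gripper_width: -0.1
```

```bash
python3 - <<'E'
from st import *
st()
S=arm.get_image("scene"); crop(S,280,180,410,280,6,"g13")
E
```

```text
clk 18.6 [539.7 134.6 317.1] jaw -163.4 rail xy -29.8 26.2 F [  3.7 -11.5   5.4] M [-3.29 -0.67  0.02] w -0.1
```

View pics/g13.png

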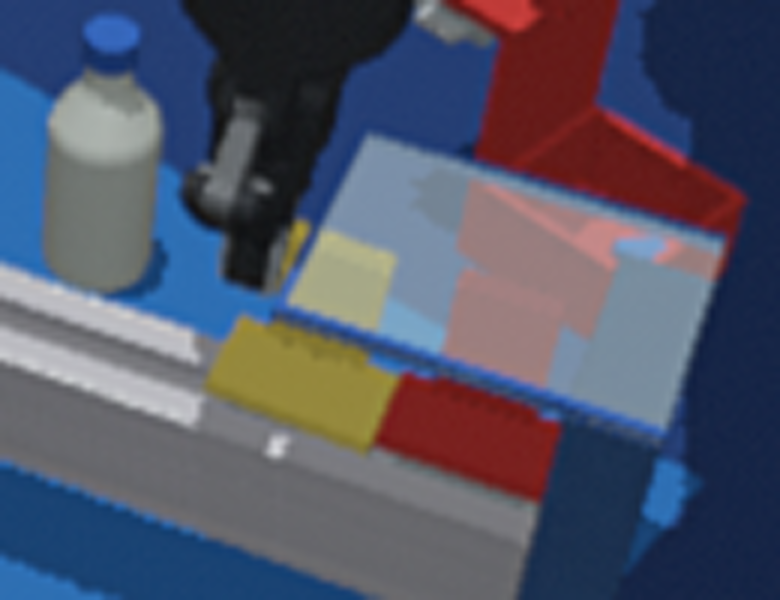

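Emit:
play_rows:
  moves:
    - [[0.005, -0.016, 0], 0, 1]
    - [[0.01, -0.033, 0], 0, 1]
    - [[0.03, -0.1, 0], 0, 1]
    - [[0.05, -0.167, 0], 0, 1]
    - [[0.08, -0.267, 0.1], 0, 1]
    - [[0.1, -0.334, 0.2], 0, 1]
    - [[0.16, -0.5, 0.2], 0, 1]
    - [[0.22, -0.7, 0.2], 0, 1]
    - [[0.22, -0.7, 0.2], 0, 1]
    - [[0.22, -0.7, 0.2], 0, 1]

```text
clock: 19.9
position: [605.7, -75.4, 376.4]
ee_rot: [0.802, -0.598, 0.005, 0.0]
contact_force: [-0.2, -1.2, -0.7]
gripper_width: -0.1
```

```bash
python3 - <<'E'
from st import *
st()
S=arm.get_image("scene"); crop(S,280,180,410,280,6,"g14")
D=arm.get_image("top"); crop(D,90,130,240,230,5,"g14t")
import pickle; pickle.dump((S,D),open("s14.pkl","wb"))
E
```

```text
clk 19.9 [605.7 -75.4 376.4] jaw -163.4 rail xy -26.4 -193.9 F [-0.2 -1.2 -0.7] M [ 0.07  0.09 -0.03] w -0.1
```

View pics/g14.png

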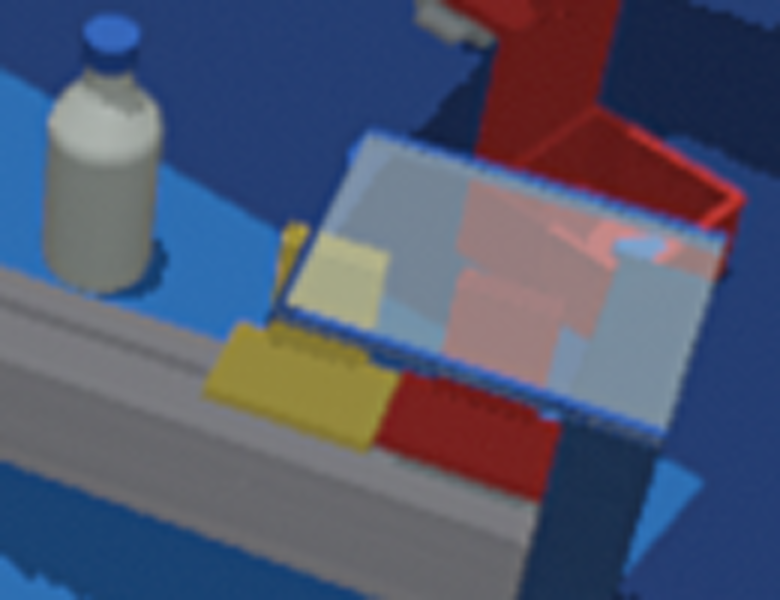

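View pics/g14t.png

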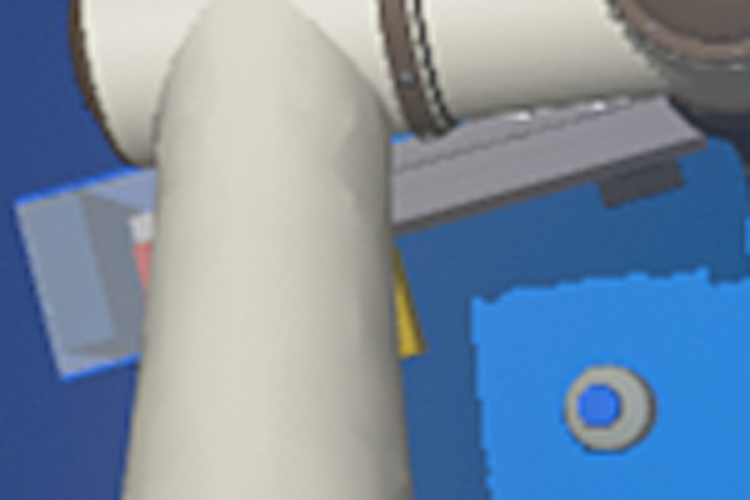

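Emit:
play_rows:
  moves:
    - [[-0.1, -0.2, 0.1], 0, 1]
    - [[-0.2, -0.4, 0.1], 0, 1]
    - [[-0.3, -0.6, 0.1], 0, 1]
    - [[-0.4, -0.8, 0.1], 0, 1]
    - [[-0.5, -1, 0.1], 0, 1]
    - [[-0.5, -1, 0.1], 0, 1]
    - [[-0.5, -1, 0.1], 0, 1]

```text
clock: 20.88
position: [455.1, -374.7, 406.9]
ee_rot: [0.802, -0.597, 0.006, -0.0]
contact_force: [0.3, 1.0, 0.6]
gripper_width: 0.2
```

```bash
python3 - <<'E'
from st import *
st()
S=arm.get_image("scene"); D=arm.get_image("top")
q=lambda y:[*T(qr,[(-29.5,y,0)])[0][:2],qr[2]]
print(proj(S,T(qr,[(6.5,142,121),(30,142,121),(6.5,112,121),(6.5,82,121)])).round(1))
crop(S,280,180,410,280,6,"h1",[proj(S,x) for x in binp(q(112),146)[:12]+binp(q(52),146)[:12]])
crop(D,90,130,240,230,5,"h2",[proj(D,x) for x in binp(q(112),146)[6:18]+binp(q(52),146)[6:18]])
crop(D,90,130,240,230,5,"h3")
import pickle; pickle.dump((S,D),open("s15.pkl","wb"))
E
```

```text
clk 20.88 [ 455.1 -374.7  406.9] jaw -163.4 rail xy -256.1 -437.9 F [0.3 1.  0.6] M [0.09 0.03 0.03] w 0.2
[[370.2 263.9]
 [367.1 272.4]
 [355.5 258.7]
 [341.2 253.7]]
```

View pics/h1.png

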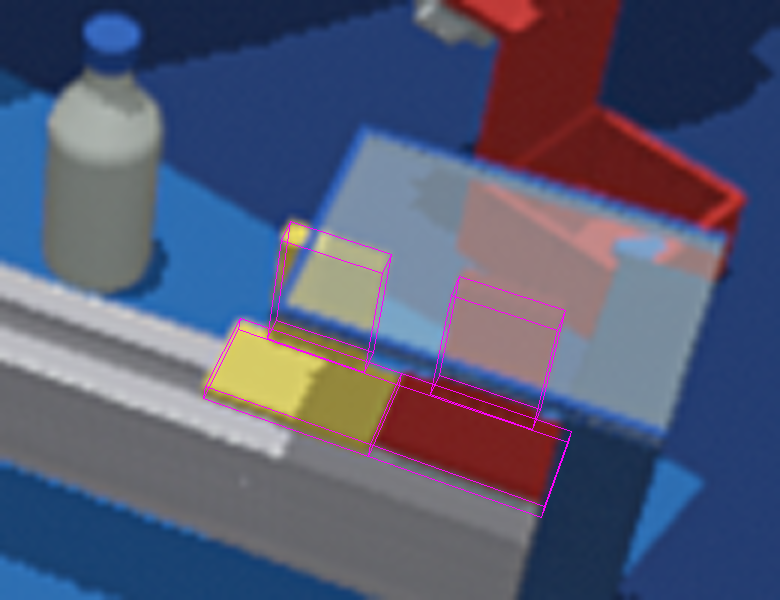

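View pics/h2.png

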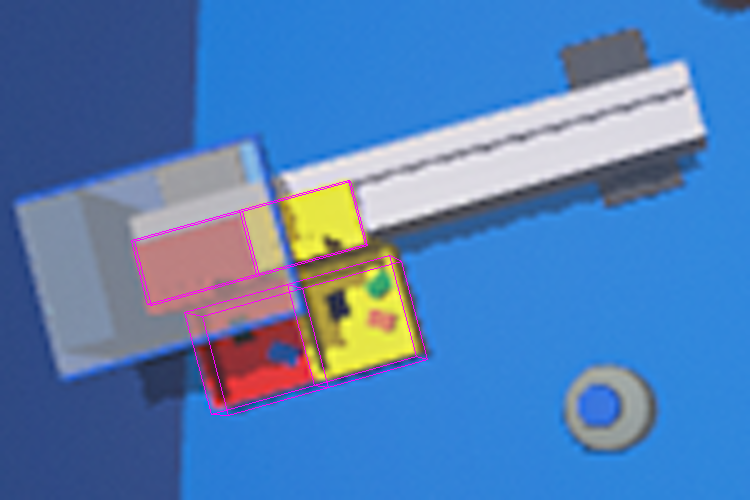

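View pics/h3.png

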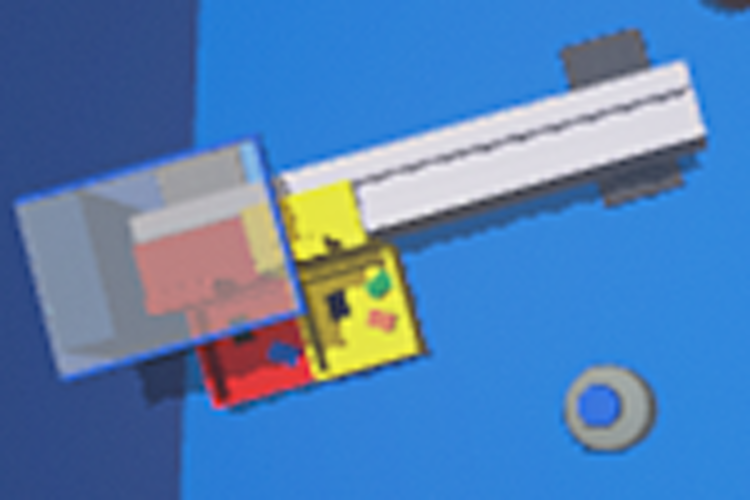

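```bash
python3 - <<'E'
from st import *
import pickle
S,D=pickle.load(open("s15.pkl","rb")); S0=pickle.load(open("p0.pkl","rb"))["scene"]
q=lambda y:[*T(qr,[(-29.5,y,0)])[0][:2],qr[2]]
crop(S,300,215,380,275,9,"k1")
crop(S0,275,190,355,260,9,"k0",[proj(S0,x) for x in binp(q(3.2),146)[:12]])
E
```

```text
(no output)
```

View pics/k1.png

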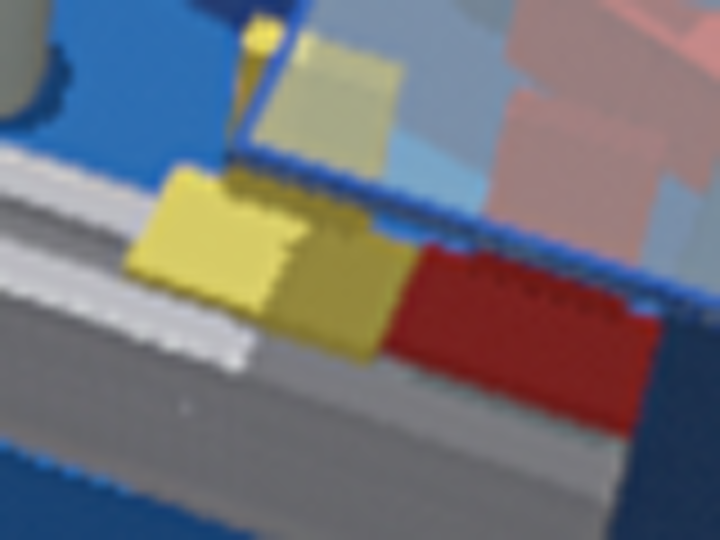

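View pics/k0.png

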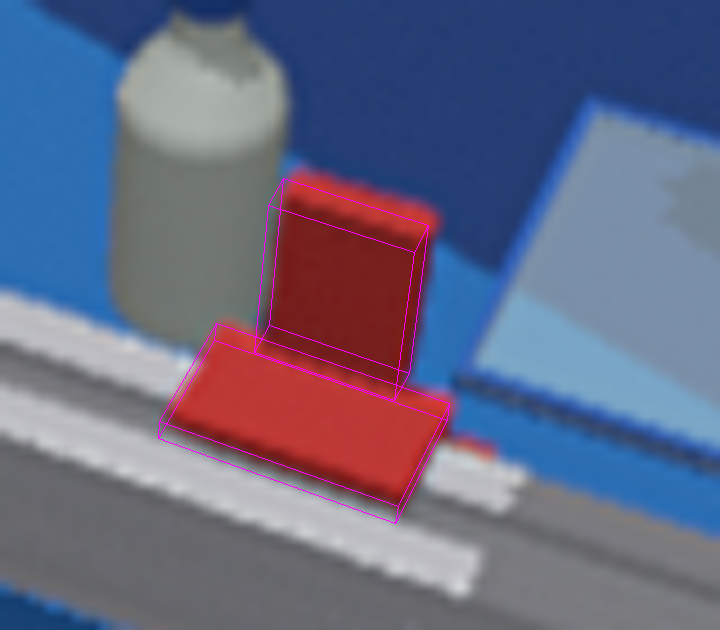

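```bash
python3 - <<'E'
from st import *
import pickle
S0=pickle.load(open("p0.pkl","rb")); S=snap("scene","fin_s"); D=snap("top","fin_t")
for n,b in(("bottle t",("top",195,200,228,225)),("jar t",("top",222,100,252,136)),("jar s",("scene",180,235,220,280)),("bottle s",("scene",285,180,310,215))):
    v,x0,y0,x1,y1=b; A=(S if v=="scene" else D)["pixels"][y0:y1,x0:x1].astype(int); B=S0[v]["pixels"][y0:y1,x0:x1].astype(int); print(n,np.abs(A-B).mean().round(2))
p,D15=pickle.load(open("s15.pkl","rb")); print("bins change",np.abs(p["pixels"][205:285,280:400].astype(int)-S["pixels"][205:285,280:400]).mean().round(2))
print([(np.round(d["centre"]).tolist(),round(d["conf"],2)) for d in arm.look_for("can_mid",D)])
E
```

```text
bottle t 0.79
jar t 0.76
jar s 0.67
bottle s 10.76
bins change 0.54
[([455.0, -352.0, 158.0], 0.66)]
```

View pics/fin_s.png

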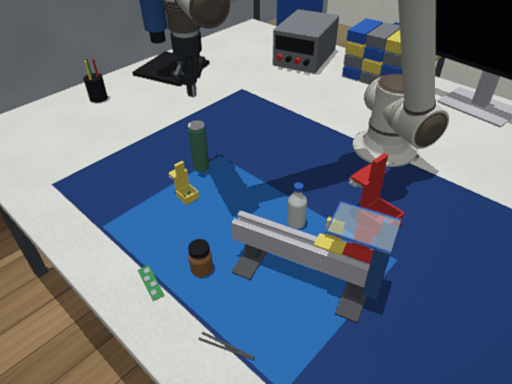

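The final view shows the bottle at (297,205), the jar at (200,258) and the can at (198,147), all where they stood. The red and yellow bins are closed up at (345,247), and the arm is clear of everything. I'm handing the job in.

```bash
python3 -c "
from bench import arm
print(arm.job_done(), arm.read_state()['clock'])"
```

```text
the job is handed in; nothing more can be done
the job is handed in; nothing more can be done
```

The yellow bin now hangs on the rail, closed up behind the red one with no gap visible, and the red one sits at the blue end stop. I handed the job in at about 21 s with the arm clear of everything. No verdict was reported.

I gripped the larger yellow bin by its tab and fed its foot into the open end of the slot with almost no force. I slid it in the grip until it had moved the red bin along, then let go. The last stretch I pushed with shut fingertips on the tab's edge, without reaching under the cover.

What the last checks showed:
- **Position:** the yellow bin matches its expected place, 90 mm before the stop face. During the last push the force rose from about 5 to 11.5 N while the arm hardly moved, so the row had met the stop.
- **Stop contact:** the red bin's contact with the stop shows only to about 2 mm in the pictures, because the stop hides its edge. The force rise is the stronger evidence.
- **Level:** the red bin has the same slight free lean as at the start. The yellow one tipped a little while pushed high on its tab, and settled level when released.
- **Things left standing:** the bottle and jar look unmoved. In the scene view the bottle's crop differed more, but its top view was unchanged, so I put that down to shadow. The can still stands; its detected place agrees with the start only to about 15 mm.
- **Cover and stop:** I planned about 19 mm of clearance between the gripper's body and the cover, and nothing in the pictures suggests the robot touched the cover or the stop.

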